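Shift the tipping carriage to the blue tray and empty its beaker

ROBOT

A 7-joint arm with a two-finger parallel gripper is mounted at the origin on the work surface. World frame = base frame: x ahead of the robot, y to its left, z up, the work surface at z = 0. Lengths are in m, angles in rad, forces in N, time in s.
With the tool pointing down it reaches from about 0.35 to 0.9 m from the base axis. Payload 7.2 kg.
Tool frame: the origin (TCP) lies between the finger pads; the fingertips stand 25 mm ahead of it and the grasp point (between the pads) lies 6 mm ahead of it (r.nose_length is the distance from the TCP to the fingertips, in m); y points along the fingers, x is the direction in which the jaws open and shut, and the axes are right-handed (so a half turn about y gives the same grasp; the last joint's range is limited). The gripper opens to 85 mm and grips with 20 to 120 N. Pads are 22 mm wide; open, the fingers measure 114 mm over their backs; the gripper's body (76 mm by 85 mm) begins 54 mm behind the grasp point. The pads swing forward as they close: fully open they stand 13 mm farther back than shut.
Start: joints at [1.058, 0.411, -0.013, 1.596, 0.006, 1.134, -0.082], TCP at [0.269, -0.564, 0.256] pointing down, gripper open.
Joint ranges: [-2.95, 2.95], [-0.29, 1.99], [-1.47, 1.44], [0.14, 2.54], [-1.03, 4.17], [0.13, 1.85], [-2.86, 2.86]. Speed limits (rad/s): [2.39, 2.39, 3.01, 3.01, 3.14, 3.14, 3.14].

INTERFACE

Orientations are given as a unit quaternion [x, y, z, w].
In Python, from bench import r gives the robot as it stands. Calls block until the motion is done:
- r.move_ptp(position, orientation): joint-space move of the TCP to a pose.
- r.move_straight(position, attitude=None, vel=0.15): straight line of the TCP; attitude=None keeps the orientation; vel is the mean speed in m/s.
- r.set_joints(angles): joint-space move.
- r.set_gripper(opening): opening from 0.0 (shut) to 1.0 (fully open); the grip force is fixed at half the most; returns when the fingers have stopped.
- r.wait(seconds).
- r.inverse_kinematics(position, orientation): joint angles nearest the present ones, or None.
- r.get_obs(): the state.
- r.read_camera(name): name is "scene" or "top"; returns a dict with "color" (384x512x3 uint8, red, green, blue), "K" (3x3 intrinsics, pixels), "origin" and "attitude" of the camera in the world. Camera axes: x right, y down, z forward; pixel columns grow to the right and rows downward; lengths in m; the calibration is good to about 2 mm. A picture is of the moment at which its call begins. There is no depth.
A pose or a line that the arm cannot do raises r.MotionError and nothing moves.
- r.finish_job(): hands the job in, once; it reports no verdict.
The state is a dict: "time": time; "joints": joint angles; "dq": joint speeds; "joint_efforts": joint torques, N m; "tool_pos": TCP position; "tool_rot": TCP orientation; "force": force on the tool from outside, world axes, zero at the start; "moment": the same for the moment, N m; "gripper_width": opening from 0.0 (shut) to 1.0 (fully open).
Only numpy, scipy, OpenCV 4.12 (cv2) and the standard library are available. Lean on these libraries where they do the work, as an engineer would, in place of code of your own. Each camera call takes 0.05 s, during which the arm holds its last target.

TASK

Lift the red release bar, slide the carriage along its rail until the beaker is in line with the middle of the blue tray, and let the bar go so that it drops fully into the nearest notch, with the balls still in the beaker. Then swing the lever with the black knob over towards the trays so that all three model balls roll into the blue tray, and bring the lever back so that the beaker stands upright again. Do not disturb the bottle, mortar, tube rack and jar.

Things in the scene. Friction and masses are not known exactly. Their poses are not given: they have to be found in the camera images.
- rail: Fixed aluminium slide rail, 112 x 440 mm, on the table across the robot's front. Its +y runs along the rail (the carriage's travel), +x points away from the robot towards the trays. Origin: on the table top, at the middle of the rail's length, straight below the cradle's axle. The release bar can drop into notches (between steel rungs) wherever carriage is a multiple of 0.020.
- carriage (a joint): Position of the carriage along the rail's +y axis, m, 0 at the middle of the rail (where it starts), range -0.16 to 0.16. Runs very freely (under 1 N) while the release bar is up; locked (about 2 mm of play each way) while the bar is down in a notch.
- release_bar (a joint): Height of the red release bar above its seat, m: 0 = fully down in a notch, 0.026 = top stop. The carriage is free above 0.018; hold the bar at about 0.022. Gravity and a spring pull it down with 4 to 6 N. Let go, its rounded end slides off a rung into the nearest notch; if it ever rests on a rung (about 0.016), a small push along the rail drops it in.
- bar_grip (a point): Middle of the red release bar's grip, a level bar 12 mm thick, 62 mm long, along the rail's x axis, on the robot's side of the carriage; rail frame x = -115 mm, y = carriage, 105 mm above the table when seated. Pinch it from above, fingers closing along rail y: 35 mm clear below its centre, 40 mm clear on either side. Lift it, and the carriage slides along with it.
- carriage_mark (a point): Point on the carriage at the middle of the cradle's axle, 150 mm above the table, rail-frame x = 0, y = carriage. It is in line with a tray when its y in the tray's frame is near 0 (the nearest notch is at most 10 mm off the middle).
- cradle (a joint): Tilt of the cradle with the beaker, rad: 0 = upright (its rest stop), growing as the beaker's mouth tips towards the trays (rail +x), stop at 2.2. The balls roll out between about 1.7 and 2.0. A light spring (about 1 to 3 N at the knob) brings it back upright when let go.
- lever_knob (a point): Centre of the black drum knob (24 mm across, 24 mm long along rail y, flat ends), 80 mm out from the axle on a 9 mm rod lying 85 mm to the rail's +y side of carriage_mark. At tilt t = cradle the rod leans (t - 0.524) rad from upright towards rail +x (at 0: knob 219 mm up). Pinch it from above, fingers closing along rail y and lead it round the arc, hand pointing down: it turns in the fingers.
- beaker (a point): Point on the axle inside the glass beaker (66 mm across the mouth, 75 mm tall, wall 3 mm) that is fixed in the cradle; the beaker reaches from 20 mm below to 55 mm above this point when upright.
- blue_tray: Blue open tray, fixed, 140 (x) x 110 (y) x 45 mm, wall and floor 4 mm; origin at the centre of its underside on the table, axes parallel to the rail's. It stands beyond the rail, near one end or the other (left or right, varies).
- white_tray: White tray of the same size near the other end of the rail; it is to stay empty.
- atom0_center (a point): Centre of the red molecular-model ball, 20 mm across, about 12 g, loose; starts in the beaker.
- atom1_center (a point): Centre of the yellow molecular-model ball, 20 mm across, about 12 g, loose; starts in the beaker.
- atom2_center (a point): Centre of the green molecular-model ball, 20 mm across, about 12 g, loose; starts in the beaker.
- wash_bottle: White wash bottle with red cap, 62 mm across, about 185 mm tall, bystander; origin at the centre of its underside.
- mortar: White ceramic mortar bowl, 90 mm across, 50 mm tall, bystander; origin at the centre of its underside.
- tube_rack: White test-tube rack, 50 x 160 mm, 95 mm tall with its tubes, bystander; origin at the centre of its underside.
- reagent_jar: Small orange jar with white lid, 60 mm across, 75 mm tall, bystander; origin at the centre of its underside.
Mind the look-alikes: they are no part of the job. What is shaped like the blue_tray but turquoise is not meant.

How it is judged:
By the outcome, as a careful person would: the job done as asked, in the order asked, and still so for the second after the job is handed in, with the robot touching nothing.
It also fails if it takes over 59 s, if anything falls off the work surface, if the arm or the gripper's body presses on something with over 40 N, if the wrist force passes 120 N, or if a joint passes its speed limit or range.

## Working session

There is one attempt and no reset: what is moved stays moved. The work goes in short steps, each a Python script; the robot and the scene stay as the last script left them, time stands still between calls to the robot, and variables do not carry over. Pictures are saved under pics/ and viewed, and the job is handed in when it is done.

```bash
mkdir -p pics; cat > h.py <<'E'
import numpy as np, cv2
from bench import r
from scipy.spatial.transform import Rotation as R
def snap(n,f):
    c=r.read_camera(n); cv2.imwrite('pics/'+f,c["color"][:,:,::-1]); return c
def att(c):
    a=np.array(c["attitude"]); return a if a.shape==(3,3) else R.from_quat(a).as_matrix()
def ray(c,u,v,z):
    K=np.array(c["K"]); d=att(c)@np.linalg.inv(K)@[u,v,1]; o=np.array(c["origin"]); return o+d*(z-o[2])/d[2]
def proj(c,p):
    q=np.array(c["K"])@att(c).T@(np.array(p)-c["origin"]); return q[:2]/q[2]
E
python3 - <<'E'
from h import *
for n in("scene","top"):
    c=snap(n,n+"0.png"); print(n,c["K"],c["origin"],c["attitude"])
o=r.get_obs();print(o["time"],o["tool_pos"],o["tool_rot"],o["gripper_width"],o["force"],r.nose_length)
E
```

```text
scene [[470.06802581   0.         253.74892269]
 [  0.         470.06802581 192.15783153]
 [  0.           0.           1.        ]] [1.3835163  0.37366138 1.58611332] [ 0.52772134  0.80789625 -0.22202733 -0.13970581]
top [[496.91462969   0.         255.88056145]
 [  0.         496.91462969 199.36259455]
 [  0.           0.           1.        ]] [0.40723699 0.02627786 1.58288257] [ 0.71272436 -0.69868857  0.04574307 -0.04202196]
0.1 [ 0.26869917 -0.56383328  0.25550098] [-0.59772227  0.37786753 -0.37693377  0.59821832] 0.9954358909010248 [-0.31524519  0.26936466  0.17078603] 0.025
```

View pics/scene0.png

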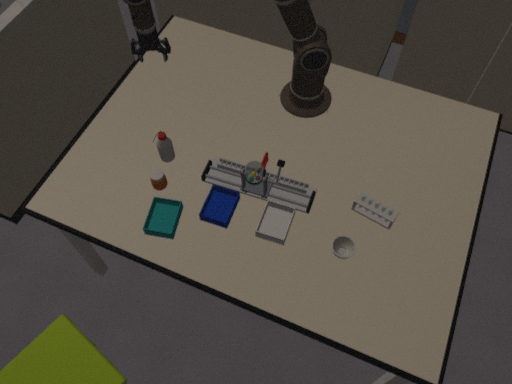

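View pics/top0.png

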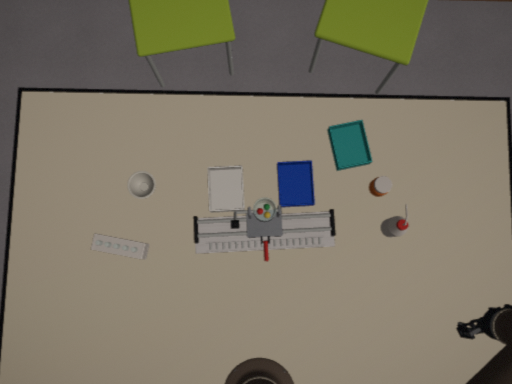

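```bash
python3 -c "
from scipy.spatial.transform import Rotation as R
print(R.from_quat([-0.59772227,0.37786753,-0.37693377,0.59821832]).as_matrix())"
python3 - <<'E'
import cv2
a=cv2.imread('pics/top0.png'); cv2.imwrite('pics/topcrop.png',cv2.resize(a[100:300,130:390],None,fx=3,fy=3,interpolation=cv2.INTER_CUBIC))
E
```

```text
[[ 4.30274130e-01 -7.42302295e-04  9.02697968e-01]
 [-9.02697042e-01  1.29804958e-03  4.30274756e-01]
 [-1.49114066e-03 -9.99998882e-01 -1.11556931e-04]]
```

The top view shows the rail at about (264,231) with the carriage in the middle. The red bar is at (266,250) and the black knob at (235,224). Three trays could be meant: dark blue at (296,184), turquoise at (350,145) and white at (226,188). The dark blue one fits because it is blue, parallel to the rail and beyond its right end. I'll confirm that in the crop.

View pics/topcrop.png

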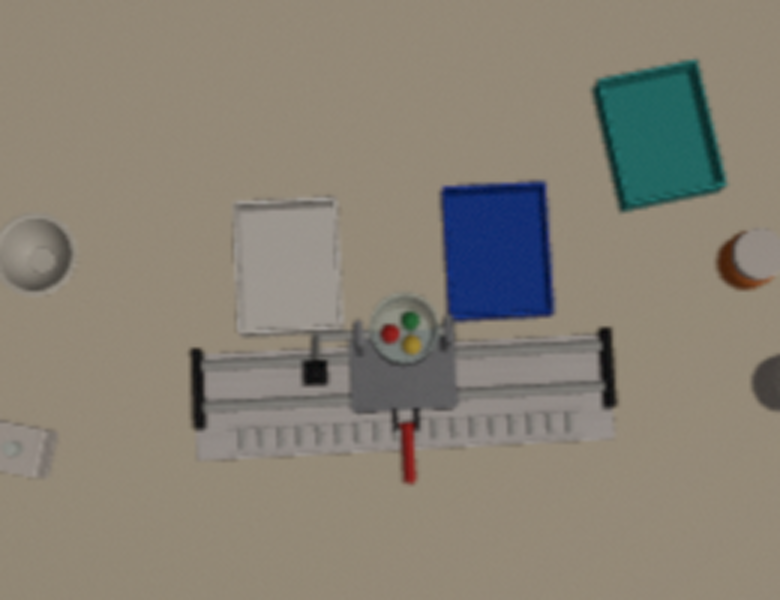

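```bash
python3 - <<'E'
import cv2
a=cv2.imread('pics/scene0.png'); cv2.imwrite('pics/scenecrop.png',cv2.resize(a[130:260,190:340],None,fx=5,fy=4.6,interpolation=cv2.INTER_CUBIC))
E
```

```text
(no output)
```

View pics/scenecrop.png

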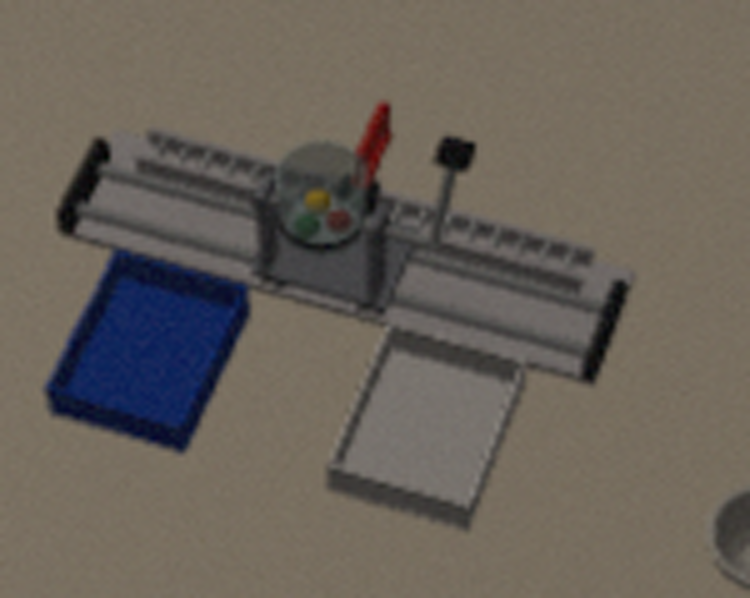

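Dark blue is confirmed at crop (497,252): its sides are parallel to the rail. The turquoise tray at crop (660,135) is rotated and lies off the rail, so it's not the one meant.

```bash
python3 - <<'E'
from h import *
t=cv2.imread('pics/top0.png');s=cv2.imread('pics/scene0.png')
ct=r.read_camera("top");cs=r.read_camera("scene")
def cen(im,m,box):
    x0,y0,x1,y1=box; mm=np.zeros(im.shape[:2],bool); mm[y0:y1,x0:x1]=m[y0:y1,x0:x1]
    ys,xs=np.nonzero(mm); return xs.mean(),ys.mean(),xs.min(),xs.max(),ys.min(),ys.max(),len(xs)
f=lambda im:im.astype(int)
red=lambda im:(f(im)[...,2]>90)&(f(im)[...,1]<60)&(f(im)[...,0]<60)
blk=lambda im:(im.max(2)<45)
blu=lambda im:(f(im)[...,0]>f(im)[...,2]+50)&(f(im)[...,1]<80)
rt=cen(t,red(t),(255,235,280,270));rs=cen(s,red(s),(255,145,275,180))
kt=cen(t,blk(t),(225,215,245,235));ks=cen(s,blk(s),(270,155,290,170))
print(rt,rs);print(kt,ks)
def tri(p,q):
    A=[];b=[]
    for c,u in((ct,p),(cs,q)):
        d=att(c)@np.linalg.inv(np.array(c["K"]))@[u[0],u[1],1];d/=np.linalg.norm(d);P=np.eye(3)-np.outer(d,d);A.append(P);b.append(P@c["origin"])
    return np.linalg.lstsq(np.vstack(A),np.hstack(b),rcond=None)[0]
print("red",tri(rt,rs),ray(ct,rt[0],rt[1],.111)); print("knob",tri(kt,ks),ray(ct,kt[0],kt[1],.225),ray(cs,ks[0],ks[1],.22))
cr=lambda u,v:(u/3+130-.33,v/3+100-.33)
for n,q in(("blue",[(443,187),(545,183),(552,314),(449,320)]),("white",[(235,203),(336,198),(342,330),(238,333)])):
    P=np.array([ray(ct,*cr(*a),.045)[:2] for a in q]); print(n,P.mean(0),[np.linalg.norm(P[i]-P[i-1]).round(3) for i in range(4)],
     np.degrees([np.arctan2(*(d[::-1])) for d in (P[0]-P[3],P[1]-P[2])]), np.degrees([np.arctan2(-d[0],d[1]) for d in(P[0]-P[1],P[3]-P[2])]))
# rail table edges robot side
for z in (0,.01,.02):
  a=ray(ct,*cr(198,460),z);b=ray(ct,*cr(615,437),z);print(z,(a+b)/2,np.linalg.norm(a-b),np.degrees(np.arctan2(-(a-b)[0],(a-b)[1])))
E
```

```text
(np.float64(265.5753424657534), np.float64(249.7123287671233), np.int64(263), np.int64(267), np.int64(241), np.int64(260), 73) (np.float64(264.1666666666667), np.float64(159.375), np.int64(261), np.int64(266), np.int64(153), np.int64(166), 24)
(np.float64(234.81132075471697), np.float64(223.54716981132074), np.int64(231), np.int64(238), np.int64(220), np.int64(227), 53) (np.float64(280.6842105263158), np.float64(162.92105263157896), np.int64(278), np.int64(284), np.int64(160), np.int64(166), 38)
red [ 0.44247304 -0.01188767  0.10116524] [ 0.44207565 -0.01117669  0.111     ]
knob [0.5092371  0.07741708 0.22077937] [0.50896936 0.07712235 0.225     ] [0.50868848 0.07738437 0.22      ]
blue [ 0.65279417 -0.10282849] [np.float64(0.141), np.float64(0.107), np.float64(0.139), np.float64(0.107)] [3.3505783  3.33388466] [3.47466274 4.50889821]
white [0.63248994 0.11541777] [np.float64(0.137), np.float64(0.106), np.float64(0.139), np.float64(0.108)] [3.09953876 3.87932274] [4.06977576 2.81613911]
0 [ 0.44641931 -0.01309489  0.        ] 0.4415451914827148 4.266779088897454
0.01 [ 0.44617177 -0.01284615  0.01      ] 0.4387556908669684 4.26677908889745
0.02 [ 0.44592423 -0.01259741  0.02      ] 0.43596619025122224 4.266779088897452
```

```bash
cat >> h.py <<'E'
a=np.radians(4.15); O=np.array([.556,-.0038,0])
Rz=np.array([[np.cos(a),-np.sin(a),0],[np.sin(a),np.cos(a),0],[0,0,1]])
def W(x,y,z): return O+Rz@[x,y,z]
def rail(p): return Rz.T@(np.array(p)-O)
Q=R.from_matrix(np.array([[np.sin(a),-np.cos(a),0],[0,0,-1],[np.cos(a),np.sin(a),0]]).T).as_quat()
def st(m=""):
    o=r.get_obs();print(m,round(o["time"],2),"rail",rail(o["tool_pos"]).round(4),"F",np.round(o["force"],1),"g",round(o["gripper_width"],3),flush=True)
E
python3 - <<'E'
from h import *
p=r.get_obs()["tool_pos"]
r.set_gripper(.45)
r.move_straight([p[0],p[1],.36],vel=.2);st()
r.move_ptp(W(-.115,0,.20),Q);st("above")
print(np.round(r.get_obs()["joints"],2))
snap("scene","s1.png");snap("top","t1.png")
E
python3 - <<'E'
import cv2
a=cv2.imread('pics/s1.png'); b=cv2.imread('pics/t1.png')
cv2.imwrite('pics/c1.png',cv2.hconcat([cv2.resize(a[100:220,200:320],(400,400)),cv2.resize(b[170:290,205:325],(400,400))]))
E
```

```text
1.39 rail [-0.3271 -0.5375  0.3588] F [-1.1  0.  -0.9] g 0.455
above 3.54 rail [-0.1148 -0.0007  0.2001] F [-0.5 -0.3  0. ] g 0.454
[ 0.39  0.21 -0.53  2.06  0.13  0.91 -1.71]
```

View pics/c1.png

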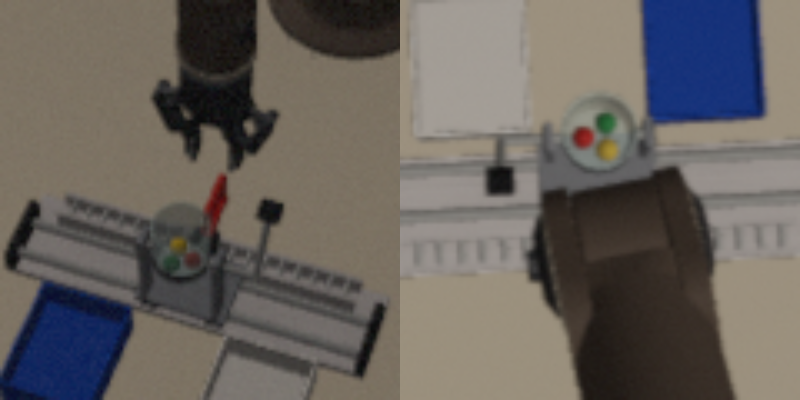

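The gripper, at crop (200,140), hovers over the red bar at (217,200) with its jaws along the rail. Next I'll descend and pinch.

```bash
python3 - <<'E'
from h import *
r.move_straight(W(-.115,0,.111),Q,vel=.08);st("down")
r.set_gripper(0.0);st("closed")
p=np.array(r.get_obs()["tool_pos"])
r.move_straight(p+[0,0,.022],vel=.05);st("lift")
snap("scene","s2.png")
E
python3 - <<'E'
import cv2
a=cv2.imread('pics/s2.png')
cv2.imwrite('pics/c2.png',cv2.resize(a[130:230,200:320],(720,600)))
E
```

```text
down 4.91 rail [-0.1146 -0.      0.1114] F [-0.1 -0.  -0. ] g 0.453
closed 5.28 rail [-1.147e-01 -1.000e-04  1.115e-01] F [-1.9 -0.6  5.2] g 0.114
lift 5.88 rail [-0.1148 -0.0002  0.1335] F [ 2.  -0.5 -5.6] g 0.116
```

View pics/c2.png

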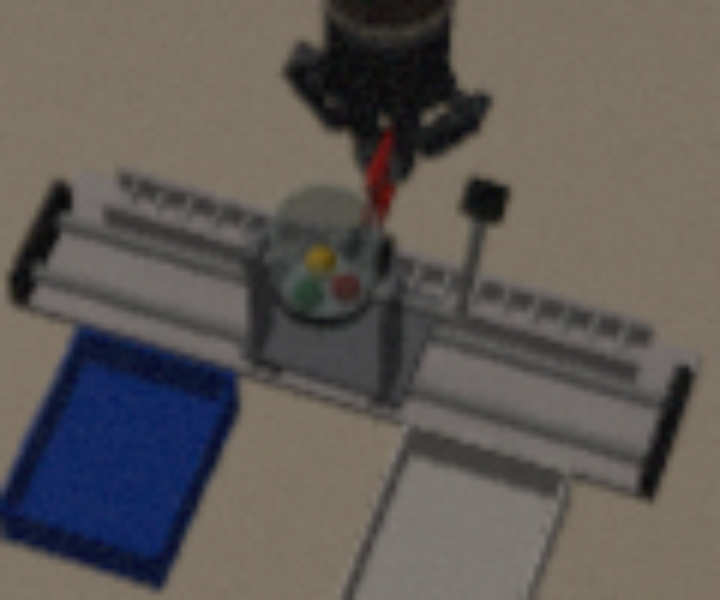

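```bash
python3 - <<'E'
from h import *
p=np.array(r.get_obs()["tool_pos"])
r.move_straight(p+Rz@[0,-.1,0],vel=.06);st("slid")
r.wait(.3);st()
snap("scene","s3.png");snap("top","t3.png")
E
python3 - <<'E'
import cv2
a=cv2.imread('pics/s3.png'); b=cv2.imread('pics/t3.png')
cv2.imwrite('pics/c3.png',cv2.hconcat([cv2.resize(a[130:250,190:310],(400,400)),cv2.resize(b[150:270,205:325],(400,400))]))
E
```

```text
slid 7.74 rail [-0.1149 -0.0999  0.1334] F [ 0.7 -0.2 -5.4] g 0.118
 8.04 rail [-0.1149 -0.1     0.1333] F [-0.3  0.3 -4.6] g 0.118
```

View pics/c3.png

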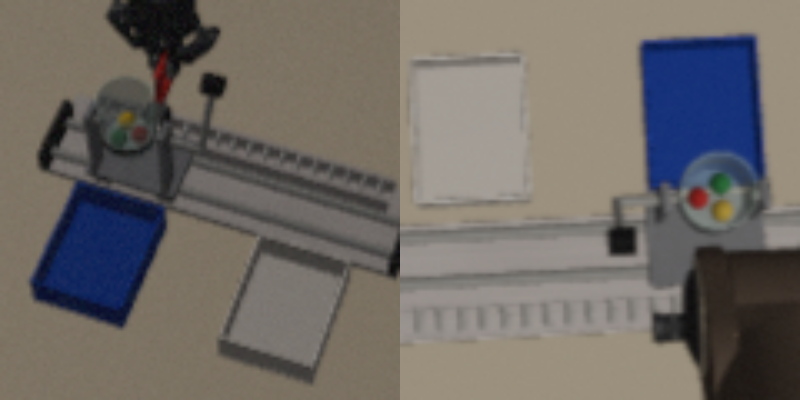

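```bash
python3 - <<'E'
from h import *
c=r.read_camera("top")
t=cv2.imread('pics/t3.png')
cr=lambda u,v:((u-400)/3.3333+205-.35,v/3.3333+150-.35)
for n,u,v,z in(("beaker rim",720,191,.205),("tray FL",642,42,.045),("tray FR",755,37,.045),("knob",622,241,.225)): print(n,rail(ray(c,*cr(u,v),z)).round(4))
# blue tray by colour in original image
s=cv2.imread('pics/top0.png').astype(int); m=((s[...,0]>s[...,2]+45)&(s[...,1]<90)).astype(np.uint8)
m[:, :270]=0;m[:,325:]=0
n,l,stt,ce=cv2.connectedComponentsWithStats(m);i=1+stt[1:,4].argmax()
pts=np.argwhere(l==i)[:,::-1].astype(np.float32); q=cv2.minAreaRect(pts);b=cv2.boxPoints(q);print(stt[i],q)
for k in b: print(rail(ray(c,*k,.045)).round(4))
print("c",rail(ray(c,*q[0],.045)))
E
```

```text
beaker rim [-0.0028 -0.1009  0.205 ]
tray FL [ 0.159  -0.0528  0.045 ]
tray FR [ 0.1583 -0.1598  0.045 ]
knob [-0.0419 -0.0157  0.225 ]
[ 278  161   36   46 1510] ((295.4538269042969, 183.1692352294922), (44.2096061706543, 34.50235366821289), 86.8201675415039)
[ 0.1597 -0.052   0.045 ]
[ 0.1602 -0.1609  0.045 ]
[ 0.02   -0.1592  0.045 ]
[ 0.0197 -0.0515  0.045 ]
c [ 0.08951192 -0.10588402  0.045     ]
```

The tray middle is at rail y ≈ -0.106, so the -0.100 notch is the nearest. Releasing here.

```bash
python3 - <<'E'
from h import *
r.set_gripper(.45);st("rel")
p=np.array(r.get_obs()["tool_pos"])
r.move_straight([p[0],p[1],.27],vel=.15);st()
r.move_ptp(W(-.115,.05,.34),Q);st()
snap("scene","s4.png");c=snap("top","t4.png")
cs=r.read_camera("scene")
print([proj(cs,W(-.115,-.1,z)).round(1) for z in(.105,.121,.127)])
f=cv2.imread('pics/s4.png').astype(int); m=(f[...,2]>90)&(f[...,1]<60)&(f[...,0]<60)
m[:130]=0;m[250:]=0;m[:,:200]=0
ys,xs=np.nonzero(m);print(xs.mean(),ys.mean(),len(xs))
E
python3 - <<'E'
import cv2
a=cv2.imread('pics/s4.png'); b=cv2.imread('pics/t4.png')
cv2.imwrite('pics/c4.png',cv2.hconcat([cv2.resize(a[130:250,190:310],(400,400)),cv2.resize(b[150:270,205:325],(400,400))]))
E
```

```text
rel 8.57 rail [-0.1144 -0.1002  0.1337] F [ 0.2 -0.6  0.6] g 0.453
 9.63 rail [-0.115  -0.1001  0.2692] F [-0.1  0.5 -0.1] g 0.451
 10.33 rail [-0.1152  0.0497  0.3394] F [ 0.2 -0.6 -0.9] g 0.447
[array([239.8, 151.5]), array([239.7, 149. ]), array([239.6, 148.1])]
239.73333333333332 153.13333333333333 30
```

View pics/c4.png

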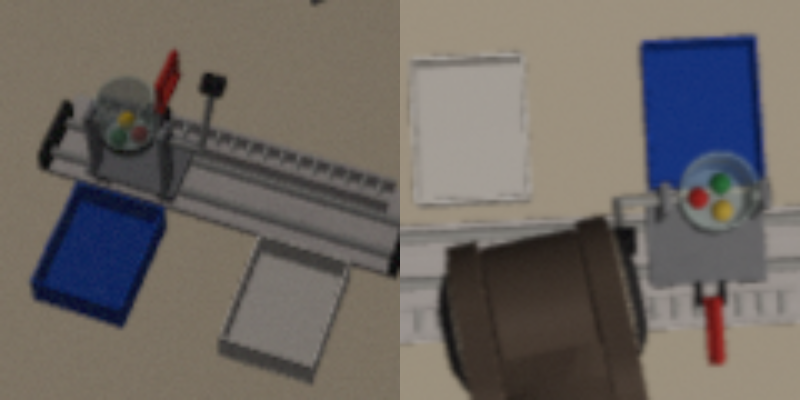

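```bash
python3 - <<'E'
from h import *
cs=r.read_camera("scene")
def cen(fn,lo):
    f=cv2.imread(fn).astype(int); m=(f[...,2]>90)&(f[...,1]<60)&(f[...,0]<60); m[:140]=0;m[180:]=0;m[:,:lo]=0;m[:,lo+40:]=0
    ys,xs=np.nonzero(m);return xs.mean(),ys.mean(),ys.min(),ys.max(),len(xs)
print(cen('pics/scene0.png',245),proj(cs,W(-.115,0,.105)))
print(cen('pics/s4.png',220),proj(cs,W(-.115,-.1,.105)))
E
```

```text
(np.float64(264.1666666666667), np.float64(159.375), np.int64(153), np.int64(166), 24) [264.36957182 158.56147762]
(np.float64(239.73333333333332), np.float64(153.13333333333333), np.int64(145), np.int64(160), 30) [239.81275919 151.45535153]
```

The bar is seated: its centroid sits as low against the model as it did at the start, while resting on a rung would show about 2.5 px higher. The balls are still in the beaker. Next is the knob.

```bash
cat >> h.py <<'E'
def K(t,y=-.0153,off=.004): return W(.08*np.sin(t-.524),y,.15+.08*np.cos(t-.524)+off)
E
python3 - <<'E'
from h import *
r.move_ptp(K(0)+[0,0,.07],Q);st("above")
r.move_straight(K(0),Q,vel=.08);st("at")
r.set_gripper(0.0);st("closed")
snap("scene","s5.png")
E
python3 - <<'E'
import cv2
a=cv2.imread('pics/s5.png')
cv2.imwrite('pics/c5.png',cv2.resize(a[120:220,190:310],(720,600)))
E
```

```text
above 11.05 rail [-0.0402 -0.0161  0.292 ] F [-0.5  0.4  0.6] g 0.449
at 12.07 rail [-0.0397 -0.0152  0.2237] F [-0.2  0.4  0.1] g 0.452
closed 12.34 rail [-0.0397 -0.0153  0.2239] F [-1.4  0.7  4.2] g 0.268
```

View pics/c5.png

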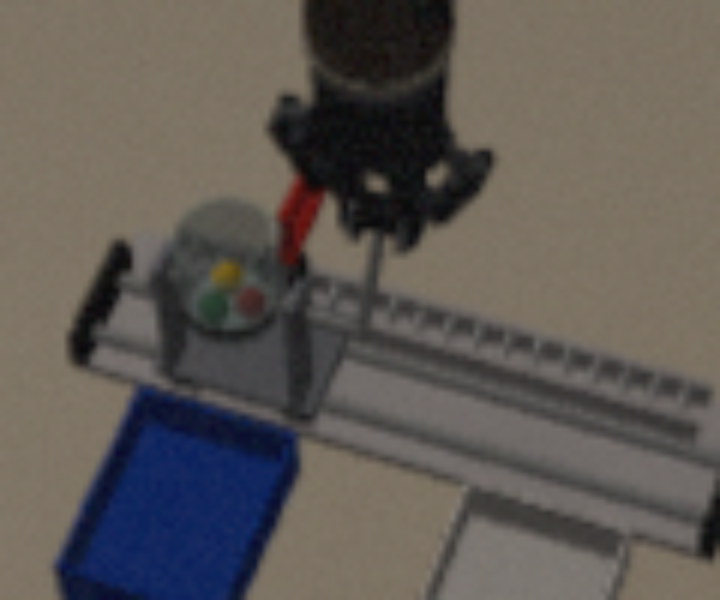

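The knob is between the fingers at crop (378,215), with a gap of about 23 mm. Tilting now.

```bash
python3 - <<'E'
from h import *
p=np.array(r.get_obs()["tool_pos"]); d=p-K(0)
for t in np.arange(.2,2.01,.2):
    r.move_straight(K(t)+d,vel=.08)
    o=r.get_obs(); st("t%.1f"%t)
    if np.linalg.norm(o["force"])>40: print("stop");break
r.wait(.8)
snap("scene","s6.png");snap("top","t6.png");st()
E
python3 - <<'E'
import cv2
a=cv2.imread('pics/s6.png'); b=cv2.imread('pics/t6.png')
cv2.imwrite('pics/c6.png',cv2.hconcat([cv2.resize(a[130:250,190:310],(400,400)),cv2.resize(b[150:270,205:325],(400,400))]))
E
```

```text
t0.2 12.75 rail [-0.0269 -0.0154  0.2294] F [-5.5 -0.4  0.1] g 0.271
t0.4 13.1 rail [-0.0112 -0.0153  0.2327] F [-4.7 -0.8 -3.2] g 0.271
t0.6 13.45 rail [ 0.0046 -0.0154  0.2331] F [-5.9 -0.3 -1.1] g 0.272
t0.8 13.8 rail [ 0.0205 -0.0153  0.2304] F [-5.8  1.1 -1.8] g 0.268
t1.0 14.15 rail [ 0.0356 -0.0154  0.2248] F [-5.4 -0.7 -0.6] g 0.27
t1.2 14.5 rail [ 0.0492 -0.0152  0.2165] F [-6.3 -0.5  1.4] g 0.269
t1.4 14.85 rail [ 0.0611 -0.0152  0.2058] F [-4.9 -1.   2.5] g 0.272
t1.6 15.2 rail [ 0.0706 -0.0152  0.1931] F [-3.8 -0.8  3.7] g 0.273
t1.8 15.55 rail [ 0.0773 -0.0153  0.1786] F [-1.9 -0.4  4.9] g 0.267
t2.0 15.9 rail [ 0.0808 -0.0152  0.1631] F [-1.  -0.5  5.4] g 0.265
 16.8 rail [ 0.0808 -0.0152  0.1633] F [-0.3  1.   5.1] g 0.27
```

View pics/c6.png

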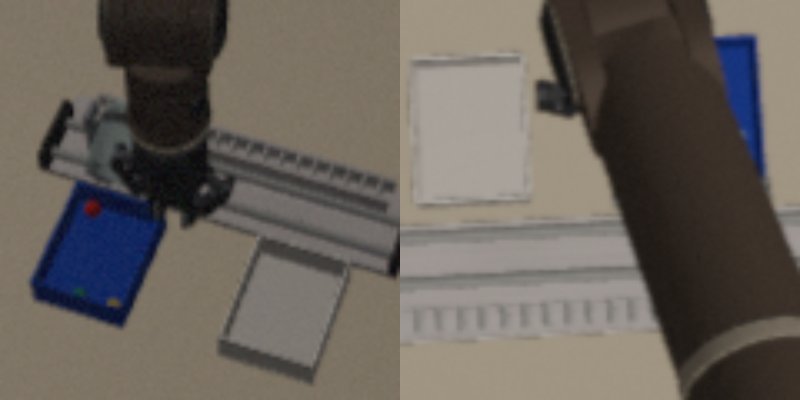

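All three balls are in the blue tray: red at crop (92,208), green at (80,292) and yellow at (112,302). Bringing the lever back.

```bash
python3 - <<'E'
from h import *
d=np.array(r.get_obs()["tool_pos"])-K(2.0)
for t in np.arange(1.8,.19,-.2): r.move_straight(K(t)+d,vel=.08)
st("t.2")
r.move_straight(K(0.0)+d,vel=.04);st("t0")
r.wait(.2)
r.set_gripper(.45);st("open")
p=np.array(r.get_obs()["tool_pos"])
r.move_straight([p[0],p[1],.33],vel=.15)
r.move_ptp(W(-.15,.25,.36),Q);st()
r.wait(.5)
snap("scene","s7.png");snap("top","t7.png")
E
python3 - <<'E'
import cv2
a=cv2.imread('pics/s7.png'); b=cv2.imread('pics/t7.png')
cv2.imwrite('pics/c7.png',cv2.hconcat([cv2.resize(a[130:250,190:310],(400,400)),cv2.resize(b[150:270,205:325],(400,400))]))
E
```

```text
t.2 19.96 rail [-0.023  -0.0151  0.2335] F [ 0.9  0.7 11. ] g 0.266
t0 20.51 rail [-0.0362 -0.015   0.2279] F [ 2.6 -0.1 15.9] g 0.267
open 21.01 rail [-0.0396 -0.0153  0.2244] F [0.5 0.5 0.3] g 0.45
 22.98 rail [-0.1492  0.2487  0.3595] F [-0.2 -0.4  1. ] g 0.45
```

View pics/c7.png

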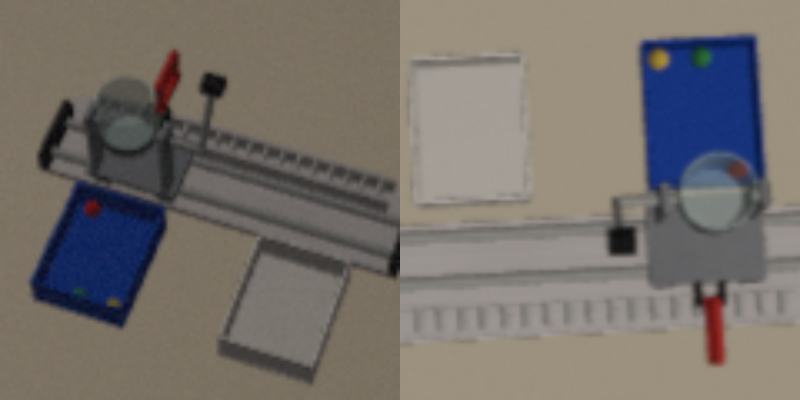

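View pics/s7.png

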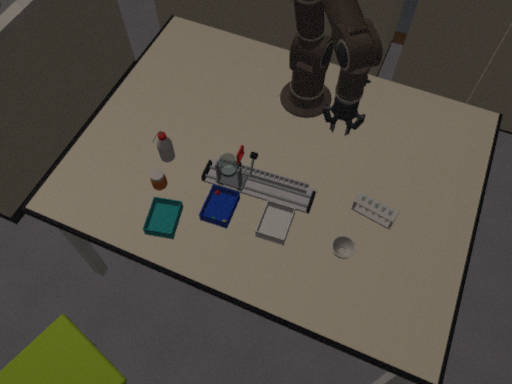

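```bash
python3 - <<'E'
from h import *
cs=r.read_camera("scene")
f=cv2.imread('pics/s7.png').astype(int); m=(f[...,2]>90)&(f[...,1]<60)&(f[...,0]<60); m[:140]=0;m[180:]=0;m[:,:220]=0;m[:,260:]=0
ys,xs=np.nonzero(m);print("bar",xs.mean(),ys.mean(),len(xs))
for n,fn,b in(("knob0",'pics/s4.png',(245,148,262,162)),("knob7",'pics/s7.png',(245,148,262,162))):
    g=cv2.imread(fn).max(2)<45; ys,xs=np.nonzero(g[b[1]:b[3],b[0]:b[2]]);print(n,xs.mean()+b[0],ys.mean()+b[1],len(xs))
ct=r.read_camera("top")
g=cv2.imread('pics/t7.png').max(2)<45; ys,xs=np.nonzero(g[215:232,262:282]); print(rail(ray(ct,xs.mean()+262,ys.mean()+215,.225)))
E
```

```text
bar 239.8 153.26666666666668 30
knob0 253.4736842105263 155.18421052631578 38
knob7 253.67567567567568 155.05405405405406 37
[-0.04157415 -0.01501344  0.225     ]
```

The final views show the beaker empty and upright, with the knob back at its start position. The bar is seated, the three balls are in the blue tray, the white tray is empty, and the bottle, jar, rack and mortar haven't moved. Handing in.

```bash
python3 -c "
from bench import r
r.finish_job()"
```

```text
the job is handed in; nothing more can be done
```

The job is done and handed in, after about 23 s on the robot's clock. I lifted the red bar, slid the carriage to the -0.100 m notch and let the bar drop. I then tilted the lever to about 2.0 rad, brought it back, and moved the arm clear.

**Last checks:**
- **Balls:** the pictures show all three in the dark blue tray. The beaker and the white tray are empty.
- **Bar:** it sits as low in the picture as when it was seated at the start. This is an image reading, good to a few mm.
- **Lever:** the knob is back within 0.3 px of where it was before the tilt, so the beaker is upright.
- **Alignment:** the tray middle measures about -0.106 m along the rail, so the beaker is about 6 mm off it. That is within the 10 mm allowed.
- **Bystanders:** the bottle, mortar, tube rack and jar look unmoved; I checked these by eye only.
- **Forces:** the highest wrist force I read was about 16 N, just before I let go of the knob. I sampled it between moves, not continuously.

No check failed or disagreed.

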